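# Third hand at the terminal rail: hold the end clamp against the row

### The job

Be my third hand while I fasten this terminal row. Pick up the loose end clamp, set it squarely and fully down over the rail at the open end of the row, beside the last terminal and before anything is pushed together, then slide it along the rail until all the gaps in the row are closed up against the fixed end clamp. Keep it pressed there with a steady push of about 12 newtons (a firm hand, never a hard shove) for two seconds or so, and finish like that, still gripping the clamp and still pushing with it upright and seated on the rail, so that I can tighten its screw; leave the other things on the bench where they are.

Things in the scene. Friction and masses are not known exactly. Their poses are not given: they have to be found in the camera images.
- end_clamp: Loose end clamp, standing on the bench: grey plastic block, 54 mm long (x; 40 above its shoulders), 12 thick (y), 36 high, shoulders at 26, screw head to 39; 45 g. Slot underneath along y: 38 wide, 43 at the mouth, 7 deep. Origin: centre of its underside; same turned half round. Grip it over its length (fingers closing along x): the fingers then pass outside the terminals.
- rail_stand: Rail stand, screwed to the bench: dark steel base 70 x 216 x 6 mm with a steel top-hat rail 35 mm wide along its y, from y = -104 to +96, upper face 26 mm above the bench. Origin: at bench height under the rail's centre line, where the end clamp's origin stands once the row is closed. Fixed end of the row towards -y, open end towards +y: push towards -y.
- rail_open (a point): Point on the rail's upper face, 26 mm above the bench, centre line, at the stand's y = +60 mm: bare rail at the open end, at least 24 mm clear of the last terminal, room to set the end clamp. Seated, the clamp's x lies along the stand's x (either way round), its underside 19 mm above the bench, 1.5 mm play each side.
- fixed_clamp: The end clamp already tightened on the rail at the row's far end, same shape and size as the loose one; origin at the centre of its underside, 19 mm above the bench. Its inner face, at the stand's y = -66 mm, is the stop.
- row_inner: First of five equal terminals, next to the fixed clamp: 12 mm thick along the rail, 42 across it, tops 54 mm above the bench. They slide on the rail (0.3 N friction each, the clamp 1 to 3 N), at first with gaps of 2 to 12 mm. Pressed together they are stiff. Origin: middle of its thickness, 19 mm above the bench; axes as the stand's.
- row_outer: Last of the five terminals, at the open end of the row, same size, origin likewise. At the start its origin lies 18 to 24 mm towards +y from the stand's origin (outer face 6 mm more); with the row closed at y = -12 mm.
- spare_terminal: A spare terminal standing on the bench, 42 x 12 x 35 mm, with two slanting shoulders and no slot; not part of the job. Origin: centre of its underside.
- tape: A roll of tape lying flat, 75 mm across, 18 mm high; not part of the job.
- screwdriver: A screwdriver lying flat, 148 mm long; not part of the job.
Things that resemble listed ones, but are neither listed nor needed, are in the scene too. What is shaped like the end_clamp but purple is not meant.

How it is judged (in metres and radians):
On the way, in this order (a step that is already met when the one before it is completed fails the run):
1. the end clamp sits squarely and fully down on the rail at the open end while the row is still open (x of end_clamp in the frame of rail_stand between -0.003 and 0.003 m and z of end_clamp in the frame of rail_stand between 0.0165 and 0.021 m and angle between end_clamp's own z axis and vertical below 0.1 rad and angle between the x axis of end_clamp and the x axis of rail_stand, either way round below 0.1 rad and y of end_clamp in the frame of rail_stand above 0.02 m and y of row_outer in the frame of rail_stand above 0.006 m), for 0.2 s.
2. the row is closed against the fixed clamp and the push has been steady between 4 and 20 N for 1.5 s (x of end_clamp in the frame of rail_stand between -0.003 and 0.003 m and z of end_clamp in the frame of rail_stand between 0.0165 and 0.021 m and angle between end_clamp's own z axis and vertical below 0.1 rad and angle between the x axis of end_clamp and the x axis of rail_stand, either way round below 0.1 rad and contact force between fixed_clamp and row_inner between 4 and 20 N and contact force between end_clamp and row_outer between 4 and 22 N and y of end_clamp in the frame of rail_stand below 0.002 m and y of row_outer in the frame of rail_stand below -0.01 m and contact force between the fingers and end_clamp above 2 N), for 1.5 s.
At the end, for the whole second after the job is handed in: Gripped clamp seated on the rail (3 mm off centre, 2 mm in height, 0.1 rad), row closed (clamp and last terminal within 2 mm of their closed places), 4 to 20 N at the fixed clamp and 4 to 22 N between clamp and last terminal, fingers on the clamp, at rest (all of step 2 and linear speed of end_clamp below 0.01 m/s); the arm keeps its last pose, push and grip.
It fails at once if the row is shoved with more than 35 N (contact force between fixed_clamp and row_inner above 35 N).
It fails at once if the spare terminal is moved by more than 20 mm (distance of spare_terminal from where it was at the start of the episode above 0.02 m).
It fails at once if the tape is moved by more than 20 mm (distance of tape from where it was at the start of the episode above 0.02 m).
It fails at once if the screwdriver is moved by more than 20 mm (distance of screwdriver from where it was at the start of the episode above 0.02 m).
It also fails if it takes over 54 s, if anything falls off the work surface, if the arm or the gripper's body presses on something with over 40 N, if the wrist force passes 120 N, or if a joint passes its speed limit or range.

### The arm

A 6-joint arm with a two-finger parallel gripper is mounted at the origin on a cart in front of the work surface, level with it; the furniture and walls round the work are solid. World frame = base frame: x ahead of the robot, y to its left, z up, the work surface at z = 0. Lengths are in mm, angles in degrees, forces in N, time in s.
With the tool pointing down it reaches from about 350 to 850 mm from the base axis. Payload 8.1 kg.
Tool frame: the origin (TCP) lies at the very end of the fingers, on their centre line; the grasp point (between the pads) lies r.tcp_to_grasp behind it (r.tcp_to_grasp is the distance from the TCP to the grasp point, in mm); z points along the fingers, y is the line along which they close (so a half turn about z gives the same grasp; the last joint's range is limited). The gripper opens to 85 mm and grips with 20 to 120 N. Pads are 22 mm wide; open, the fingers measure 114 mm over their backs; the gripper's body (76 mm by 85 mm) begins 54 mm behind the grasp point. The pads swing forward as they close: fully open they stand 13 mm farther back than shut.
Start: joints at [63.69, 7.471, 85.268, -0, 87.261, -4.893], TCP at [219.073, 558.581, 231.292] pointing down, gripper open.
Joint ranges: [-169.43, 169.43], [-51.17, 129.36], [1.28, 143.12], [-76.62, 256.62], [0, 156.53], [-152.29, 152.29]. Speed limits (degrees/s): [136.94, 136.94, 159.86, 180, 180, 180].

### API

Orientations are given as [roll, pitch, yaw] about the fixed x, y, z axes, in that order (R = Rz(yaw) Ry(pitch) Rx(roll)).
In Python, from bench import sense, viewer, order, r gives the robot as it stands.
- The arm moves only by the tool carry_out, never from a script. Its argument "increments" is one flat list of numbers, 7 for each row, row after row: the shift along the tool's x, y, z as a fraction of full scale, then the turn, a rotation vector about the tool's x, y, z as a fraction of full scale, then the opening, from -1 (shut) to 1 (fully open). A call has exactly 10 rows; each row is the pose to reach, as a shift and turn from the pose commanded when the call began, along the tool's axes at that moment, turning the shorter way round; what a row does not reach only later rows make up. Full scale, the value 1, is 400 mm for a shift and 2 pi rad for a turn. A row lasts 1/8 s, in which the tool goes at most 62.5 mm and 10.7 degrees, less where a joint would pass 70% of its speed; a pose out of reach is approached as far as the arm can. A call with a number of a shift or a turn outside -1 to 1 is refused whole. A call with a gripper value outside its range is refused whole. The fingers move at their own pace and stop on an object; "force" is the grip in N (left out, the last holds). Time passes only in rows, so rows that repeat a pose let the fingers close, or fill a call up. It gives the time, the measured TCP pose, the force, the opening and the grip force at its end, in the units of the state.
- sense(): the state, without advancing time (a new reading comes with each control period).
- viewer.snapshot(name): name is "scene" or "top"; returns the picture (400x640x3 uint8, red, green, blue); there is no depth.
- viewer.get_calibration(name): a dict with "fx", "fy", "cx", "cy" (pixels), "R" (3x3) and "t" (3): a world point X has camera coordinates R X + t. Camera axes: x right, y down, z forward; pixel columns grow to the right and rows downward; lengths in mm; the calibration is good to about 2 mm. A picture is of the moment at which its call begins. get_calibration takes no time and is no camera call.
- order.hand_in(): hands the job in; it is judged then, once.
The state is a dict: "time": time; "joint_pos": joint angles; "qd": joint speeds; "joint_efforts": joint torques, N m; "tool_pos": TCP position; "tcp_rot": TCP orientation; "ft_force": force on the tool from outside, world axes, zero at the start; "wrist_torque": the same for the moment, N m; "finger_gap": finger opening in mm; "grip_force": force on a finger pad.
Only numpy, scipy, OpenCV 4.12 (cv2) and the standard library are available. Lean on these libraries where they do the work, as an engineer would, in place of code of your own. Each camera call takes 0.05 s, during which the arm holds its last target. There are 200 camera calls.

## Working session

There is one attempt and no reset: what is moved stays moved. The work goes in short steps, Python scripts to look and compute and a tool call to move; the robot and the scene stay as the last step left them, time stands still between calls to the robot, and variables do not carry over. Pictures are saved under pics/ and viewed, at most 10 in all, crops included, and the job is handed in when it is done.

Besides the shell and the picture viewer there is one more tool, called after ">>>" as name(argument=value, ...) on one line, values as JSON. carry_out: Moves the arm, as the interface text tells. Its arguments: {"type":"object","properties":{"increments":{"type":"array"},"force":{"type":"number"}},"required":["increments"]}

```bash
mkdir -p pics; python3 - <<'E'
from bench import sense, viewer, order, r
import cv2
for n in("scene","top"):
    cv2.imwrite(f"pics/{n}0.png",viewer.snapshot(n)[:,:,::-1])
    c=viewer.get_calibration(n);print(n,c)
print(sense(),r.tcp_to_grasp)
E
```

```text
scene {'fx': 418.3911095184572, 'fy': 418.3911095184572, 'cx': 325.4854863107263, 'cy': 194.98442743977293, 'R': array([[-0.79958038, -0.60000158,  0.0258714 ],
       [-0.30698229,  0.37130913, -0.87629413],
       [ 0.51617158, -0.70860965, -0.48108135]]), 't': array([276.12777485, 355.29608974, 337.58685285])}
top {'fx': 465.30110839928193, 'fy': 465.30110839928193, 'cx': 325.3205671944416, 'cy': 196.65050215827932, 'R': array([[-0.02632584, -0.99925205, -0.02832469],
       [-0.99426621,  0.02911112, -0.10289432],
       [ 0.10364192,  0.0254535 , -0.99428893]]), 't': array([-279.62742309,  601.90644596,  852.3252459 ])}
{'time': 0.1, 'joint_pos': array([ 6.36882328e+01,  7.51038573e+00,  8.53242631e+01,  1.05849600e-03,
        8.72620134e+01, -4.89357053e+00]), 'qd': array([-0.0454075 , -0.14180083, -0.15893102, -0.0896412 , -0.02311894,
       -0.05451499]), 'joint_efforts': array([ 1.21448058e-03, -5.70952678e+01, -5.01942086e+01, -2.30229871e-04,
        8.11863109e-03,  3.12158500e-05]), 'tool_pos': array([218.85695801, 558.11877742, 230.34173256]), 'tcp_rot': array([-1.79903780e+02, -9.29912976e-03,  1.58581744e+02]), 'ft_force': array([-1.04801729,  0.07543154,  0.26849272]), 'wrist_torque': array([0.06317277, 0.01334473, 0.03310883]), 'grip_force': 0.0, 'finger_gap': 85.40927842653085} 18.700000000000003
```

View pics/top0.png

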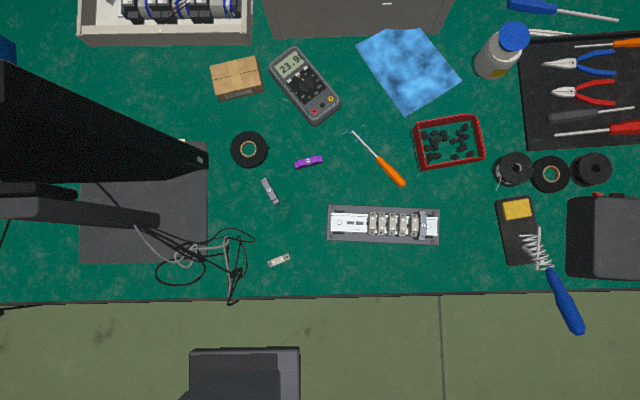

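View pics/scene0.png

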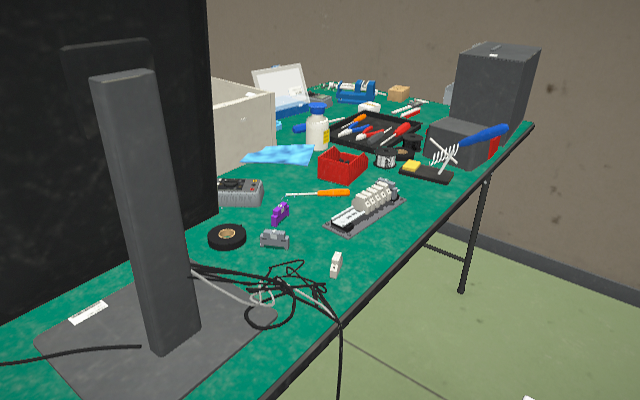

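The top picture shows three candidate blocks: grey at (271,190), purple at (309,161) and whitish at (279,260). Grey fits the end clamp. The purple one is excluded, and the whitish one is the spare terminal. The rail stand is at about (383,225), with its open end to the left. I'll confirm in an enlarged crop.

```bash
python3 - <<'E'
import cv2,numpy as np
a=cv2.imread("pics/top0.png"); b=cv2.imread("pics/scene0.png")
p=cv2.resize(a[165:215,240:300],None,fx=6,fy=6,interpolation=cv2.INTER_CUBIC)   #360x300
q=cv2.resize(b[215:265,250:310],None,fx=6,fy=6,interpolation=cv2.INTER_CUBIC)
s=cv2.resize(a[200:250,320:445],None,fx=5.76,fy=5.76,interpolation=cv2.INTER_CUBIC)
cv2.imwrite("pics/c1.png",np.vstack([np.hstack([p,q]),s[:,:720]]))
E
```

```text
(no output)
```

View pics/c1.png

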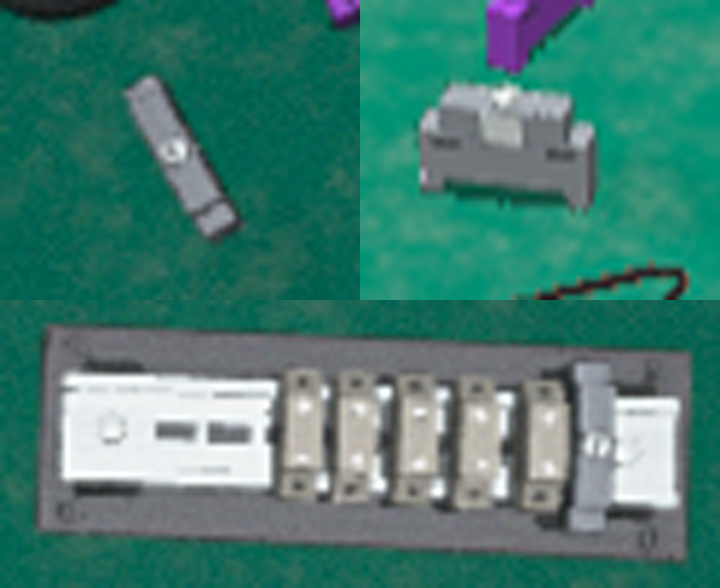

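The crop confirms it: the grey block at (268,189) has the shoulders, screw head and slot of the end clamp. Next I'll fit the poses of the clamp and the stand.

```bash
python3 - <<'E'
from h import *
def ray(n,px,z): return least_squares(lambda q:proj(n,[q[0],q[1],z])[0]-px,[450,100]).x.round(0)
for q in[(80,182),(208,150),(206,263),(80,263),(158,215),(205,163),(190,347),(100,303),(230,300)]: print("top",q,ray("top",q,0))
for q in[(150,355),(200,328),(33,340),(275,310),(215,240)]: print("scene",q,ray("scene",q,0))
def tri(a,b): return least_squares(lambda X:np.r_[proj("scene",X)[0]-a,proj("top",X)[0]-b],[600,50,300])
for a,b in[((92,78),(0,220)),((155,70),(0,195)),((200,328),(158,215)),((200,328),(158,228))]: o=tri(a,b);print(a,b,o.x.round(),o.cost)
M=np.array([[17.5,96,26],[-17.5,96,26],[17.5,-104,26],[-17.5,-104,26],[0,-72,58],[35,104,6],[35,-112,6],[-35,-112,6],[-35,104,6]])
k=lambda u,v:[320+u/5.76-.5,200+(v-300)/5.76-.5]
Q=np.array([k(*q) for q in[(63,374),(62,482),(680,398),(678,507),(597,445),(45,325),(692,352),(687,560),(38,530)]])
o=least_squares(lambda v:(proj("top",pose(v,M))-Q).ravel(),[540,-400,0])
print("stand",o.x,np.round(proj("top",pose(o.x,M))-Q,1).tolist(),pose(o.x,[[0,60,26],[0,0,0]]))
E
```

```text
top (80, 182) [640. 191.]
top (208, 150) [697. -65.]
top (206, 263) [475. -61.]
top (80, 263) [481. 186.]
top (158, 215) [570.  33.]
top (205, 163) [671. -59.]
top (190, 347) [317. -31.]
top (100, 303) [403. 145.]
top (230, 300) [ 403. -108.]
scene (150, 355) [570.  95.]
scene (200, 328) [556.  23.]
scene (33, 340) [719. 180.]
scene (275, 310) [496. -71.]
scene (215, 240) [ 712. -136.]
(92, 78) (0, 220) [550.  88. 368.] 95.5934005801485
(155, 70) (0, 195) [553.  46. 380.] 484.04173423712734
(200, 328) (158, 215) [562.  26.   0.] 24.28181695503032
(200, 328) (158, 228) [545.  29.  12.] 0.3130579390894552
stand [ 540.11442421 -400.28726876   -3.98841329] [[0.3, -0.1], [-0.3, -0.3], [0.0, 0.1], [0.0, -0.1], [0.1, -0.2], [-0.1, -0.1], [0.1, -0.2], [0.3, 0.3], [-0.5, 0.6]] [[ 544.28770853 -340.43258057   26.        ]
 [ 540.11442421 -400.28726876    0.        ]]
```

```bash
cat > plan.py <<'E'
import numpy as np
from scipy.spatial.transform import Rotation as R
def plan(cur,rows):
    """cur, rows: x,y,z,yaw (tool straight down) [+opening]; prints increments"""
    R0=R.from_euler("xyz",[180,0,cur[3]],degrees=True)
    out=[]
    for q in rows:
        d=R0.inv().apply(np.subtract(q[:3],cur[:3]))/400
        out.append([*d.round(4),0,0,round(-(q[3]-cur[3])/360,4),q[4]])
    for o in out: print(",".join(f"{v:g}" for v in o)+",")
    d=R0.apply(np.array(out[-1][:3])*400)+cur[:3]
    print("end",d.round(2).tolist(),cur[3]-out[-1][5]*360)
E
python3 - <<'E'
from plan import *
P=lambda r,a:(r*np.cos(np.radians(a)),r*np.sin(np.radians(a)))
c=[219.073,558.581,231.292,158.583]
w=[(545,64),(490,59),(440,53),(400,46),(390,38),(390,30),(390,21.5),(390,13),(390,4.5),(390,-4)]
plan(c,[(*P(*q),231.3,158.583-4*(i+1),1) for i,q in enumerate(w)])
e=[*P(390,-4),231.3,118.6]
T=(609.2,-189.8)
w=[P(390,-12),P(410,-18),P(460,-19),P(520,-18.5),P(580,-18),T,T,T,T,T]
z=[231,231,231,231,231,225,180,130,85,60]
plan(e,[(*q,zz,118.4,.5) for q,zz in zip(w,z)])
E
```

```text
-0.1089,-0.1419,-0,0,0,0.0111,1,
-0.204,-0.2921,-0,0,0,0.0222,1,
-0.2956,-0.4404,-0,0,0,0.0333,1,
-0.3841,-0.5767,-0,0,0,0.0444,1,
-0.4961,-0.6606,-0,0,0,0.0556,1,
-0.6081,-0.7378,-0,0,0,0.0667,1,
-0.7141,-0.8361,-0,0,0,0.0778,1,
-0.8044,-0.9489,-0,0,0,0.0889,1,
-0.877,-1.0739,-0,0,0,0.1,1,
-0.9304,-1.2082,-0,0,0,0.1111,1,
end [389.06, -27.22, 231.29] 118.58699999999999
-0.1092,-0.0811,0.0008,0,0,0.0006,0.5,
-0.2194,-0.1171,0.0008,0,0,0.0006,0.5,
-0.3239,-0.0459,0.0008,0,0,0.0006,0.5,
-0.427,0.0635,0.0008,0,0,0.0006,0.5,
-0.5282,0.1749,0.0008,0,0,0.0006,0.5,
-0.6203,0.2886,0.0158,0,0,0.0006,0.5,
-0.6203,0.2886,0.1283,0,0,0.0006,0.5,
-0.6203,0.2886,0.2533,0,0,0.0006,0.5,
-0.6203,0.2886,0.3658,0,0,0.0006,0.5,
-0.6203,0.2886,0.4282,0,0,0.0006,0.5,
end [609.18, -189.79, 60.02] 118.384
```

>>> carry_out(increments=[-0.109,-0.142,0,0,0,0.011,1,-0.204,-0.292,0,0,0,0.022,1,-0.296,-0.44,0,0,0,0.033,1,-0.384,-0.577,0,0,0,0.044,1,-0.496,-0.661,0,0,0,0.056,1,-0.608,-0.738,0,0,0,0.067,1,-0.714,-0.836,0,0,0,0.078,1,-0.804,-0.949,0,0,0,0.089,1,-0.83,-0.99,0,0,0,0.1,1,-0.83,-0.99,0,0,0,0.111,1])

```text
time: 1.35
tool_pos: [383.6, 66.8, 230.9]
tcp_rot: [-180.0, 0.0, 118.3]
ft_force: [-0.2, 0.5, 0.7]
finger_gap: 85.3
grip_force: 0.0
```

```bash
python3 - <<'E'
from plan import *
P=lambda r,a:(r*np.cos(np.radians(a)),r*np.sin(np.radians(a)))
c=[219.073,558.581,231.292,158.583]
c2=list(R.from_euler("xyz",[180,0,c[3]],degrees=True).apply(np.array([-.83,-.99,0])*400)+c[:3])+[c[3]-.111*360]
print(c2)
T=(609.2,-189.8)
w=[P(390,4),P(390,-4),P(390,-12),P(410,-18),P(460,-19),P(520,-18.5),P(580,-18),T,T,T]
z=[231,231,231,231,231,225,210,180,130,85]
plan(c2,[(*q,zz,118.4,.5) for q,zz in zip(w,z)])
E
```

```text
[np.float64(383.5469794030919), np.float64(68.69498254358064), np.float64(231.29199999999994), 118.62299999999999]
-0.0976,-0.0376,0.0007,0,0,0.0006,0.5,
-0.217,-0.1028,0.0007,0,0,0.0006,0.5,
-0.3262,-0.1839,0.0007,0,0,0.0006,0.5,
-0.4364,-0.22,0.0007,0,0,0.0006,0.5,
-0.5409,-0.1488,0.0007,0,0,0.0006,0.5,
-0.6441,-0.0394,0.0157,0,0,0.0006,0.5,
-0.7453,0.0719,0.0532,0,0,0.0006,0.5,
-0.8375,0.1856,0.1282,0,0,0.0006,0.5,
-0.8375,0.1856,0.2532,0,0,0.0006,0.5,
-0.8375,0.1856,0.3657,0,0,0.0006,0.5,
end [609.19, -189.8, 85.01] 118.407
```

>>> carry_out(increments=[-0.098,-0.038,0,0,0,0.0006,0.5,-0.217,-0.103,0,0,0,0.0006,0.5,-0.326,-0.184,0,0,0,0.0006,0.5,-0.436,-0.22,0,0,0,0.0006,0.5,-0.541,-0.149,0,0,0,0.0006,0.5,-0.644,-0.039,0.016,0,0,0.0006,0.5,-0.745,0.072,0.053,0,0,0.0006,0.5,-0.8375,0.1855,0.128,0,0,0.0006,0.5,-0.8375,0.1855,0.253,0,0,0.0006,0.5,-0.8375,0.1855,0.3655,0,0,0.0006,0.5])

```text
time: 2.6
tool_pos: [608.9, -189.5, 81.9]
tcp_rot: [-179.9, -0.1, 118.4]
ft_force: [-0.2, 0.6, -0.1]
finger_gap: 64.2
grip_force: 0.0
```

```bash
python3 - <<'E'
from h import *
from bench import sense
s=sense();print(s["tool_pos"],s["tcp_rot"],s["finger_gap"],s["ft_force"])
a=viewer.snapshot("top")[:,:,::-1];b=viewer.snapshot("scene")[:,:,::-1]
cv2.imwrite("pics/a1.png",a);cv2.imwrite("pics/b1.png",b)
p=cv2.resize(a[130:230,210:310],None,fx=4,fy=4,interpolation=cv2.INTER_CUBIC)
q=cv2.resize(b[170:270,220:320],None,fx=4,fy=4,interpolation=cv2.INTER_CUBIC)
cv2.imwrite("pics/c2.png",np.hstack([p,q]))
E
```

```text
[ 608.92822523 -189.5178449    81.87301758] [-1.79911091e+02 -1.06409810e-01  1.18424877e+02] 64.22931420256987 [-0.2309545   0.60955542 -0.11665783]
```

View pics/c2.png

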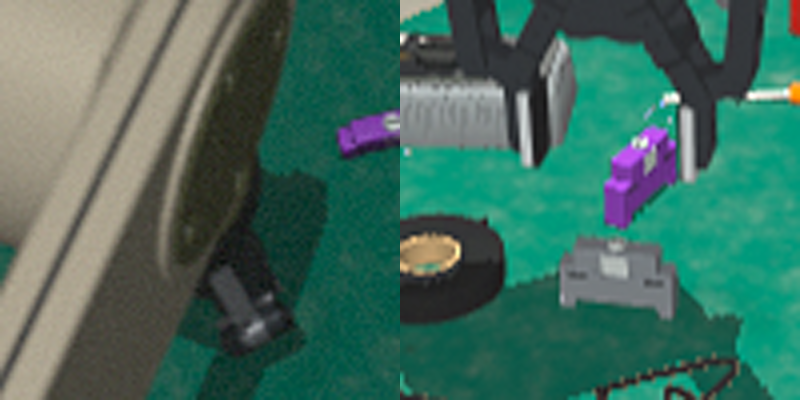

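The gripper hovers squarely above the clamp: finger pads at crop (530,140) and (688,150), clamp centred at (620,275). The tape at (450,265) is clear. I'll descend in two stages.

>>> carry_out(increments=[0,0,0.06,0,0,0,0.5,0,0,0.11,0,0,0,0.5,0,0,0.14,0,0,0,0.5,0,0,0.16,0,0,0,0.5,0,0,0.16,0,0,0,0.5,0,0,0.16,0,0,0,0.5,0,0,0.16,0,0,0,0.5,0,0,0.16,0,0,0,0.5,0,0,0.16,0,0,0,0.5,0,0,0.16,0,0,0,0.5])

```text
time: 3.95
tool_pos: [609.2, -189.8, 21.2]
tcp_rot: [180.0, 0.0, 118.4]
ft_force: [0.1, 0.3, 0.6]
finger_gap: 64.1
grip_force: 0.0
```

>>> carry_out(increments=[0,0,0.02,0,0,0,0.5,0,0,0.04,0,0,0,0.5,0,0,0.045,0,0,0,0.5,0,0,0.045,0,0,0,0.5,0,0,0.045,0,0,0,0.1,0,0,0.045,0,0,0,0.1,0,0,0.045,0,0,0,0.1,0,0,0.045,0,0,0,0.1,0,0,0.045,0,0,0,0.1,0,0,0.045,0,0,0,0.1], force=60)

```text
time: 5.2
tool_pos: [609.6, -190.0, 3.6]
tcp_rot: [180.0, 0.0, 118.4]
ft_force: [0.1, -0.3, 4.5]
finger_gap: 52.6
grip_force: 63.1
```

```bash
python3 - <<'E'
from plan import *
c=[609.2,-189.8,3.09,118.41]
T=(544.3,-340.4)
L=lambda f:(c[0]+(T[0]-c[0])*f,c[1]+(T[1]-c[1])*f)
f=[0,0,0,.25,.5,.75,1,1,1,1];z=[20,50,85,90,90,90,90,80,66,66];y=[118.41]*3+[110,102,94]+[86.01]*4
plan(c,[(*L(a),b,d,.1) for a,b,d in zip(f,z,y)])
E
```

```text
0,0,-0.0423,0,0,-0,0.1,
0,0,-0.1173,0,0,-0,0.1,
0,0,-0.2048,0,0,-0,0.1,
-0.0635,-0.0805,-0.2173,0,0,0.0234,0.1,
-0.127,-0.1609,-0.2173,0,0,0.0456,0.1,
-0.1905,-0.2414,-0.2173,0,0,0.0678,0.1,
-0.254,-0.3218,-0.2173,0,0,0.09,0.1,
-0.254,-0.3218,-0.1923,0,0,0.09,0.1,
-0.254,-0.3218,-0.1573,0,0,0.09,0.1,
-0.254,-0.3218,-0.1573,0,0,0.09,0.1,
end [544.32, -340.41, 66.01] 86.00999999999999
```

>>> carry_out(increments=[0,0,-0.042,0,0,0,0.1,0,0,-0.117,0,0,0,0.1,0,0,-0.205,0,0,0,0.1,-0.0635,-0.0805,-0.217,0,0,0.0235,0.1,-0.127,-0.161,-0.217,0,0,0.0455,0.1,-0.1905,-0.2415,-0.217,0,0,0.068,0.1,-0.254,-0.322,-0.217,0,0,0.09,0.1,-0.254,-0.322,-0.192,0,0,0.09,0.1,-0.254,-0.322,-0.157,0,0,0.09,0.1,-0.254,-0.322,-0.157,0,0,0.09,0.1])

```text
time: 6.45
tool_pos: [543.3, -338.3, 63.6]
tcp_rot: [-179.8, -0.1, 86.1]
ft_force: [0.2, 0.8, -0.6]
finger_gap: 52.5
grip_force: 62.7
```

```bash
python3 - <<'E'
from h import *
from bench import sense
s=sense();print(s["tool_pos"],s["tcp_rot"],s["finger_gap"],s["ft_force"],s["wrist_torque"])
a=viewer.snapshot("top")[:,:,::-1];b=viewer.snapshot("scene")[:,:,::-1]
cv2.imwrite("pics/a2.png",a);cv2.imwrite("pics/b2.png",b)
p=cv2.resize(a[170:270,290:390],None,fx=4,fy=4,interpolation=cv2.INTER_CUBIC)
q=cv2.resize(b[150:250,310:410],None,fx=4,fy=4,interpolation=cv2.INTER_CUBIC)
cv2.imwrite("pics/c3.png",np.hstack([p,q]))
E
```

```text
[ 543.26630072 -338.32764658   63.56267623] [-1.79804542e+02 -1.43457915e-01  8.61205281e+01] 52.54823836557909 [ 0.18822579  0.75029068 -0.56261746] [-0.02079239 -0.00380857  0.03833867]
```

View pics/c3.png

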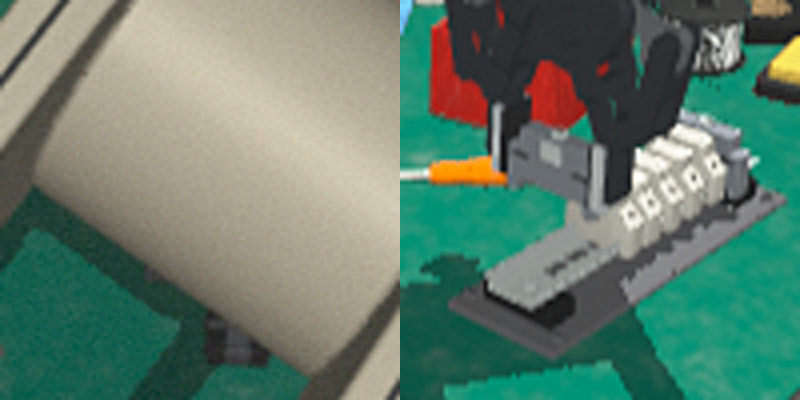

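The scene view shows the clamp held level at crop (550,165), above the bare rail left of the last terminal. Next I'll lower it just onto the rail.

>>> carry_out(increments=[0,0,0,0,0,0,0.1,0,0,0,0,0,0,0.1,0,0,0.03,0,0,0,0.1,0,0,0.06,0,0,0,0.1,0,0,0.08,0,0,0,0.1,0,0,0.09,0,0,0,0.1,0,0,0.093,0,0,0,0.1,0,0,0.096,0,0,0,0.1,0,0,0.099,0,0,0,0.1,0,0,0.099,0,0,0,0.1])

```text
time: 7.8
tool_pos: [544.3, -340.5, 26.4]
tcp_rot: [180.0, 0.0, 86.0]
ft_force: [0.1, -0.3, 0.1]
finger_gap: 52.9
grip_force: 62.7
```

>>> carry_out(increments=[0,0,0.0025,0,0,0,0.1,0,0,0.005,0,0,0,0.1,0,0,0.0075,0,0,0,0.1,0,0,0.01,0,0,0,0.1,0,0,0.011,0,0,0,0.1,0,0,0.011,0,0,0,0.1,0,0,0.011,0,0,0,0.1,0,0,0.011,0,0,0,0.1,0,0,0.011,0,0,0,0.1,0,0,0.011,0,0,0,0.1])

```text
time: 9.05
tool_pos: [544.2, -340.5, 22.6]
tcp_rot: [-180.0, 0.0, 86.0]
ft_force: [-4.1, 1.1, 5.7]
finger_gap: 52.1
grip_force: 63.4
```

>>> carry_out(increments=[0,-0.001,0,0,0,0,0.1,0,-0.002,0,0,0,0,0.1,0,-0.003,0,0,0,0,0.1,0,-0.004,0,0,0,0,0.1,0,-0.004,0,0,0,0,0.1,0,-0.004,0,0,0,0,0.1,0,-0.004,0,0,0,0,0.1,0,-0.004,0,0,0,0,0.1,0,-0.004,0,0,0,0,0.1,0,-0.004,0,0,0,0,0.1])

```text
time: 10.3
tool_pos: [543.4, -340.8, 22.5]
tcp_rot: [179.9, 0.1, 86.0]
ft_force: [3.2, 0.3, 4.9]
finger_gap: 52.8
grip_force: 63.3
```

```bash
python3 - <<'E'
from h import *
from bench import sense
s=sense();print(s["tool_pos"],s["tcp_rot"],s["ft_force"],s["wrist_torque"])
b=viewer.snapshot("scene")[:,:,::-1]
cv2.imwrite("pics/c4.png",cv2.resize(b[160:260,310:410],None,fx=6,fy=6,interpolation=cv2.INTER_CUBIC))
E
```

```text
[ 543.36028396 -340.78877509   22.53122124] [1.79907040e+02 5.02287155e-02 8.60064737e+01] [3.19872286 0.29556017 4.89118429] [ 0.12516828 -0.51187296 -0.0042873 ]
```

View pics/c4.png

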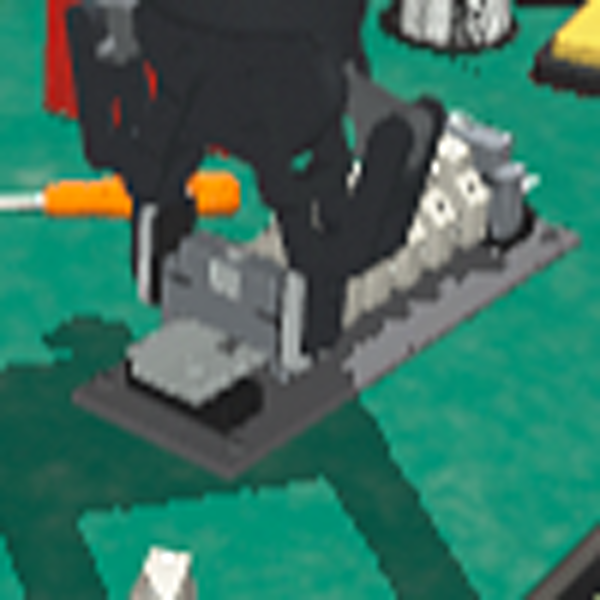

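The clamp is seated on the rail (crop (220,290)) beside the row, which is still open. I'll centre the side load, then slide to about 8 mm short of closed.

>>> carry_out(increments=[0,0.0015,-0.0005,0,0,0,0.1,0,0.0015,-0.0005,0,0,0,0.1,-0.015,0.0015,-0.0005,0,0,0,0.1,-0.035,0.0015,-0.0005,0,0,0,0.1,-0.055,0.0015,-0.0005,0,0,0,0.1,-0.075,0.0015,-0.0005,0,0,0,0.1,-0.095,0.0015,-0.0005,0,0,0,0.1,-0.11,0.0015,-0.0005,0,0,0,0.1,-0.12,0.0015,-0.0005,0,0,0,0.1,-0.12,0.0015,-0.0005,0,0,0,0.1])

```text
time: 11.6
tool_pos: [540.0, -387.8, 22.5]
tcp_rot: [-180.0, -0.1, 86.0]
ft_force: [0.2, 4.5, 9.3]
finger_gap: 52.4
grip_force: 63.6
```

```bash
cat > st.py <<'E'
from h import *
from bench import sense
s=sense();a=np.radians(86.01);f=s["ft_force"]
d=s["tool_pos"][:2]-[540.1,-400.3]
print(s["time"],"stand xy",d[0]*np.sin(a)-d[1]*np.cos(a),d[0]*np.cos(a)+d[1]*np.sin(a),"z",s["tool_pos"][2],s["tcp_rot"],"f",f,"push(+y react)",f[0]*np.cos(a)+f[1]*np.sin(a),"side",f[0]*np.sin(a)-f[1]*np.cos(a),s["wrist_torque"],s["grip_force"],s["finger_gap"])
E
python3 st.py
```

```text
11.6 stand xy -0.9885863497550733 12.491923168363959 z 22.520610447064474 [-1.79993900e+02 -6.20506257e-02  8.60053571e+01] f [0.15073458 4.48742493 9.34794019] push(+y react) 4.487036827257945 side -0.161876404276846 [ 0.80379272 -0.04704087  0.1010142 ] 63.6357232555747 52.366615854007634
```

>>> carry_out(increments=[-0.003,0,-0.0005,0,0,0,0.1,-0.006,0,-0.001,0,0,0,0.1,-0.009,0,-0.001,0,0,0,0.1,-0.012,0,-0.001,0,0,0,0.1,-0.015,0,-0.001,0,0,0,0.1,-0.018,0,-0.001,0,0,0,0.1,-0.021,0,-0.001,0,0,0,0.1,-0.023,0,-0.001,0,0,0,0.1,-0.0235,0,-0.001,0,0,0,0.1,-0.0235,0,-0.001,0,0,0,0.1])

```text
time: 12.85
tool_pos: [539.3, -396.4, 22.6]
tcp_rot: [-180.0, -0.1, 86.0]
ft_force: [1.1, 6.4, 6.8]
finger_gap: 52.4
grip_force: 63.6
```

```bash
python3 st.py
```

```text
12.85 stand xy -1.0757994394915158 3.8678766943724674 z 22.5545401673053 [-1.79968645e+02 -1.14176376e-01  8.60273861e+01] f [1.07945054 6.41881675 6.78386212] push(+y react) 6.478369601996194 side 0.6301977313251236 [ 1.04462717 -0.17355733 -0.06029262] 63.61323997378349 52.42383825901366
```

>>> carry_out(increments=[-0.001,0,0,0,0,0,0.1,-0.002,0,0,0,0,0,0.1,-0.003,0,0,0,0,0,0.1,-0.004,0,0,0,0,0,0.1,-0.005,0,0,0,0,0,0.1,-0.006,0,0,0,0,0,0.1,-0.007,0,0,0,0,0,0.1,-0.0075,0,0,0,0,0,0.1,-0.0075,0,0,0,0,0,0.1,-0.0075,0,0,0,0,0,0.1])

```text
time: 14.1
tool_pos: [539.1, -399.3, 22.5]
tcp_rot: [-180.0, -0.1, 86.0]
ft_force: [0.9, 6.9, 8.7]
finger_gap: 52.6
grip_force: 63.6
```

```bash
python3 st.py
```

```text
14.1 stand xy -1.0745032610133072 0.9601090560065992 z 22.541189542646904 [-1.79965577e+02 -1.20990323e-01  8.60322439e+01] f [0.91051962 6.86036826 8.66033289] push(+y react) 6.90709627568107 side 0.43095206088142196 [ 1.15094183 -0.15938635  0.0063765 ] 63.61804221756756 52.626849508013734
```

>>> carry_out(increments=[-0.0005,0,0,0,0,0,0.1,-0.001,0,0,0,0,0,0.1,-0.0015,0,0,0,0,0,0.1,-0.002,0,0,0,0,0,0.1,-0.0025,0,0,0,0,0,0.1,-0.003,0,0,0,0,0,0.1,-0.0035,0,0,0,0,0,0.1,-0.004,0,0,0,0,0,0.1,-0.0045,0,0,0,0,0,0.1,-0.0045,0,0,0,0,0,0.1])

```text
time: 15.35
tool_pos: [539.0, -400.6, 22.5]
tcp_rot: [-180.0, -0.2, 86.0]
ft_force: [1.0, 8.9, 8.8]
finger_gap: 52.6
grip_force: 63.7
```

```bash
python3 st.py
```

```text
15.35 stand xy -1.0946671551931666 -0.41722061475084626 z 22.518959779691535 [-1.79951916e+02 -1.57753670e-01  8.60375155e+01] f [0.99772186 8.93602832 8.7582253 ] push(+y react) 8.983793113162944 side 0.37351361230819957 [ 1.46761674 -0.14120044 -0.07104542] 63.7287446949631 52.55769201935855
```

>>> carry_out(increments=[-0.0005,0,0,0,0,0,0.1,-0.001,0,0,0,0,0,0.1,-0.0015,0,0,0,0,0,0.1,-0.002,0,0,0,0,0,0.1,-0.0025,0,0,0,0,0,0.1,-0.0025,0,0,0,0,0,0.1,-0.0025,0,0,0,0,0,0.1,-0.0025,0,0,0,0,0,0.1,-0.0025,0,0,0,0,0,0.1,-0.0025,0,0,0,0,0,0.1])

```text
time: 16.6
tool_pos: [539.0, -400.7, 22.5]
tcp_rot: [-179.9, -0.2, 86.0]
ft_force: [-0.2, 12.3, 12.0]
finger_gap: 52.3
grip_force: 64.0
```

```bash
python3 st.py
```

```text
16.6 stand xy -1.0738613719419543 -0.4695876658867065 z 22.524107090388686 [-179.93259902   -0.24014507   86.04807129] f [-0.22422345 12.26546351 11.97999348] push(+y react) 12.220132600640769 side -1.07713993355133 [ 2.02331785 -0.09156368 -0.0585305 ] 63.98170089349151 52.31927050445214
```

>>> carry_out(increments=[-0.0005,0,-0.001,0,0,0,0.1,-0.001,0,-0.001,0,0,0,0.1,-0.0015,0,-0.001,0,0,0,0.1,-0.002,0,-0.001,0,0,0,0.1,-0.0025,0,-0.001,0,0,0,0.1,-0.003,0,-0.001,0,0,0,0.1,-0.003,0,-0.001,0,0,0,0.1,-0.003,0,-0.001,0,0,0,0.1,-0.003,0,-0.001,0,0,0,0.1,-0.003,0,-0.001,0,0,0,0.1])

```text
time: 17.85
tool_pos: [539.0, -400.7, 22.5]
tcp_rot: [-179.9, -0.3, 86.1]
ft_force: [-0.4, 17.1, 12.0]
finger_gap: 52.6
grip_force: 64.0
```

```bash
python3 st.py
```

```text
17.85 stand xy -1.1020301542907083 -0.4748583202896619 z 22.492160805359763 [-179.9001637    -0.3440037    86.06919584] f [-0.38501047 17.11474654 11.97739443] push(+y react) 17.046474045646352 side -1.5749618241719638 [ 2.66573938 -0.20826875 -0.10948833] 63.98911220021546 52.619863584932915
```

>>> carry_out(increments=[0,0,0,0,0,0,0.1,0,0,0,0,0,0,0.1,0,0,0,0,0,0,0.1,0,0,0,0,0,0,0.1,0,0,0,0,0,0,0.1,0,0,0,0,0,0,0.1,0,0,0,0,0,0,0.1,0,0,0,0,0,0,0.1,0,0,0,0,0,0,0.1,0,0,0,0,0,0,0.1])

```text
time: 19.1
tool_pos: [539.0, -400.7, 22.5]
tcp_rot: [-179.9, -0.3, 86.1]
ft_force: [2.1, 15.9, 12.1]
finger_gap: 52.6
grip_force: 64.0
```

>>> carry_out(increments=[0,0,0,0,0,0,0.1,0,0,0,0,0,0,0.1,0,0,0,0,0,0,0.1,0,0,0,0,0,0,0.1,0,0,0,0,0,0,0.1,0,0,0,0,0,0,0.1,0,0,0,0,0,0,0.1,0,0,0,0,0,0,0.1,0,0,0,0,0,0,0.1,0,0,0,0,0,0,0.1])

```text
time: 20.35
tool_pos: [539.0, -400.7, 22.5]
tcp_rot: [-179.9, -0.3, 86.1]
ft_force: [0.9, 16.2, 11.6]
finger_gap: 52.1
grip_force: 64.0
```

```bash
python3 st.py; python3 - <<'E'
from h import *
b=viewer.snapshot("scene")[:,:,::-1]
cv2.imwrite("pics/c5.png",cv2.resize(b[150:250,320:420],None,fx=6,fy=6,interpolation=cv2.INTER_CUBIC))
E
```

```text
20.35 stand xy -1.1200463738065045 -0.46792281107296235 z 22.487818633705707 [-179.89895322   -0.3447861    86.06609642] f [ 0.90023791 16.21623763 11.64456868] push(+y react) 16.23957355856171 side -0.23030824544883044 [ 2.68186543 -0.22175345 -0.15897261] 63.98763025179505 52.05077620063126
```

View pics/c5.png

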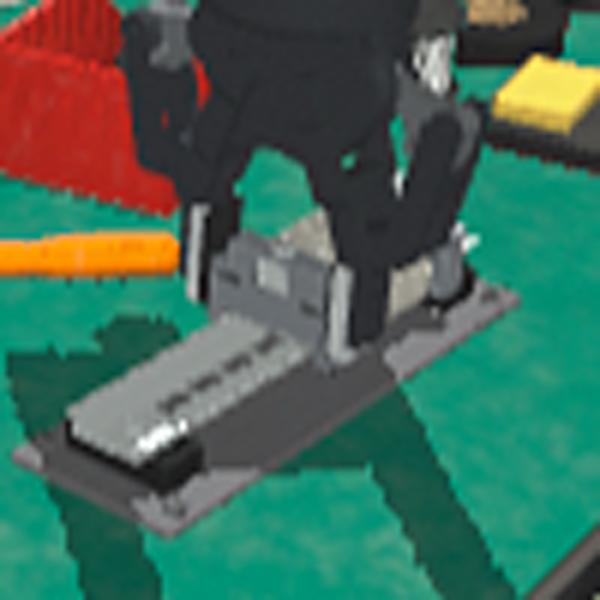

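The clamp at (270,285) is upright and seated, and the row is closed behind it. The push reading is steady at about 16 N including rail friction, so roughly 12 N reaches the row. I'm handing in.

```bash
python3 -c "
from bench import order
print(order.hand_in())"
```

```text
the job is handed in; nothing more can be done
None
```

I handed the job in at 20 s with the end clamp seated on the rail and still gripped, the row closed, and the push held steady for over 2 s; the wrist read about 16 N, so I estimate 12 N on the row after rail friction, and no verdict came back.

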